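# Scoop expired sample tubes into the discard canister and clamp it shut

## Task

The three expired sample tubes lying in the steel tray may be cracked, so do not touch them with the fingers: scoop them up with the hand scoop and tip all three into the yellow discard canister without spilling any on the bench. Lay the soiled scoop flat in the tray again, swing the canister's red lid shut, and only then flip the latch lever over its high point until it snaps down on the closed lid. Leave the reagent bottles and the roll of tape where they are.

Things in the scene. Friction and masses are not known exactly. Their poses are not given: they have to be found in the camera images.
- tray: Shallow polished steel tray, fixed: flat floor 220 mm (its x) by 128 mm (its y), 3 mm above the bench; upright walls 3 mm thick, their rim 22 mm above the bench. Origin: centre of its underside, at bench height. Its x axis runs along the long side, away from the robot; the scoop lies in the near (-x) half, nose to +x, the tubes in the far half. Slippery (friction about 0.25).
- scoop: Loose blue plastic hand scoop, 140 g, flat in the tray. Slippery pan 95 mm long (its x, open nose at x = +47) and 112 wide, floor 2 mm with a bevelled lip; back wall 32 high at x = -47, side walls falling to 14 at the nose. Origin: centre of the pan's underside, z up. Handle 18 wide (y), 20 thick, rises behind the back wall at 35 degrees, its middle from x -57, z 30 to x -130, z 82 mm.
- scoop_grip (a point): Point in the middle of the scoop's handle to be gripped across its 18 mm width, at x = -85 mm, z = +50 mm in the scoop's frame.
- tube_red: Capped sample tube with a red cap, 88 mm long, body 13 mm and cap 16 mm in diameter, 14 g, lying on the tray floor roughly across the tray. Origin: middle of its bottom (round) end; its z axis runs along the tube to the cap. Smooth, rolls and slides easily. The fingers must not touch it.
- tube_purple: The same kind of tube with a purple cap.
- tube_yellow: The same kind of tube with a yellow cap.
- canister: Yellow steel discard canister, fixed to the bench: open-topped box 135 mm (its x) by 140 mm (its y), 100 mm high, walls 4 mm, inner floor 7 mm above the bench. Origin: centre of its underside; z up. Its -x side (latch lever) faces the robot, the lid is hinged along the rim on the +x side (hinge axis at x = +72 mm, z = 101 mm).
- lid (a joint): Angle of the canister's red lid (rad): 0 = shut, 1.57 = upright, 1.95 = fully open, leaning away from the robot. A plate 141 mm deep, 148 wide, 4 thick, 0.15 kg, with a steel tab 10 mm long in the middle of its free edge. It rests open, past upright, and may sink back to 1.95; pushed over toward the robot to about 1.35 it falls shut by itself within a second or so.
- lid_edge (a point): Middle of the lid's free edge (the tab's root), 139 mm from the hinge axis; high above the +x rim while the lid is open.
- lever (a joint): Angle of the latch lever (rad): 0 = open, leaning out toward the canister's -x side at 55 degrees above level; 1.31 = high point, leaning 50 degrees above level over the lid; 2.04 = closed, lying nearly level over the lid. A spring pulls it back to open before the high point and snaps it closed after it; the torque is at most about 0.3 N m.
- latch_pivot (a point): Middle of the latch lever's pivot axis (parallel to the canister's y), at x = -83 mm, z = 114 mm in the canister's frame.
- lever_tip (a point): Free end of the latch lever, 74 mm from the pivot; the lever is a bar 22 to 26 mm wide and 5 to 10 mm thick with a red plastic end.
- bottle_brown: Not part of the job: the brown reagent bottle with a blue cap, 43 mm wide and 70 mm high. Leave it where it stands. Origin: centre of its underside.
- bottle_white: Not part of the job: the white reagent bottle with a red cap, 35 mm wide and 55 mm high. Leave it where it stands. Origin: centre of its underside.
- tape_roll: Not part of the job: the roll of tape lying flat, 98 mm across and 25 mm high. Leave it where it stands. Origin: centre of its underside.

How it is judged:
On the way, in this order (a step that is already met when the one before it is completed fails the run):
1. all three tubes are in the canister (x of tube_red in the frame of canister between -0.072 and 0.072 m and y of tube_red in the frame of canister between -0.075 and 0.075 m and z of tube_red in the frame of canister between 0 and 0.098 m and x of tube_purple in the frame of canister between -0.072 and 0.072 m and y of tube_purple in the frame of canister between -0.075 and 0.075 m and z of tube_purple in the frame of canister between 0 and 0.098 m and x of tube_yellow in the frame of canister between -0.072 and 0.072 m and y of tube_yellow in the frame of canister between -0.075 and 0.075 m and z of tube_yellow in the frame of canister between 0 and 0.098 m and value of joint lid above 0.3 rad and value of joint lever below 0.8 rad), for 0.2 s.
2. the lid is shut while the lever is still open (value of joint lid below 0.06 rad and value of joint lever below 0.8 rad), for 0.1 s.
3. the lever has snapped closed on the shut lid (value of joint lever above 1.9 rad and value of joint lid below 0.06 rad), for 0.2 s.
At the end, for the whole second after the job is handed in: All three tubes lie inside the canister, the lid is shut (under 0.06 rad), the lever is closed past its high point (over 1.9 rad), and the scoop lies flat on the tray floor (within 0.08 rad, underside less than 10 mm above the tray's underside), released and at rest (all of step 3 and x of tube_red in the frame of canister between -0.072 and 0.072 m and y of tube_red in the frame of canister between -0.075 and 0.075 m and z of tube_red in the frame of canister between 0 and 0.098 m and x of tube_purple in the frame of canister between -0.072 and 0.072 m and y of tube_purple in the frame of canister between -0.075 and 0.075 m and z of tube_purple in the frame of canister between 0 and 0.098 m and x of tube_yellow in the frame of canister between -0.072 and 0.072 m and y of tube_yellow in the frame of canister between -0.075 and 0.075 m and z of tube_yellow in the frame of canister between 0 and 0.098 m and x of scoop in the frame of tray between -0.075 and 0.075 m and y of scoop in the frame of tray between -0.02 and 0.02 m and z of scoop in the frame of tray below 0.01 m and angle between scoop's own z axis and vertical below 0.08 rad and linear speed of scoop below 0.02 m/s and linear speed of each of tube_red, tube_purple, tube_yellow below 0.03 m/s); the robot touches nothing.
It fails at once if the fingers touch a tube (contact force between the fingers and tube_red above 0.5 N or contact force between the fingers and tube_purple above 0.5 N or contact force between the fingers and tube_yellow above 0.5 N).
It fails at once if a tube is spilled on the bench ((height (world z) of tube_red below 0.04 m and horizontal distance between tube_red and tray above 0.15 m and horizontal distance between tube_red and canister above 0.12 m) or (height (world z) of tube_purple below 0.04 m and horizontal distance between tube_purple and tray above 0.15 m and horizontal distance between tube_purple and canister above 0.12 m) or (height (world z) of tube_yellow below 0.04 m and horizontal distance between tube_yellow and tray above 0.15 m and horizontal distance between tube_yellow and canister above 0.12 m)).
It fails at once if a bottle or the roll of tape is pushed more than 30 mm from its place (distance of any of bottle_brown, bottle_white, tape_roll from where it was at the start of the episode above 0.03 m).
It also fails if it takes over 72 s, if anything falls off the work surface, if the arm or the gripper's body presses on something with over 40 N, if the wrist force passes 120 N, or if a joint passes its speed limit or range.

## Robot

A 7-joint arm with a two-finger parallel gripper is mounted at the origin on the work surface; the furniture and walls round the work are solid. World frame = base frame: x ahead of the robot, y to its left, z up, the work surface at z = 0. Lengths are in m, angles in rad, forces in N, time in s.
With the tool pointing down it reaches from about 0.4 to 0.75 m from the base axis. Payload 19.5 kg.
Tool frame: the origin (TCP) lies on the centre line of the jaws, within the pads' length; the fingertips stand 14 mm ahead of it and the grasp point (between the pads) lies 5 mm behind it; z points along the fingers, y is the line along which they close (so a half turn about z gives the same grasp; the last joint's range is limited). The gripper opens to 85 mm and grips with 20 to 120 N. Pads are 22 mm wide; open, the fingers measure 114 mm over their backs; the gripper's body (76 mm by 85 mm) begins 54 mm behind the grasp point. The pads swing forward as they close: fully open they stand 13 mm farther back than shut.
Start: joints at [1.235, 0.707, -0.028, 1.485, 0.022, 0.951, -0.075], TCP at [0.167, -0.55, 0.245] pointing down, gripper open.
Joint ranges: [-2.71, 2.71], [-0.32, 2.16], [-1.57, 1.52], [0, 2.45], [-1.46, 4.6], [0, 2.02], [-2.83, 2.83]. Speed limits (rad/s): [1.89, 1.89, 2.57, 2.57, 3.01, 3.01, 3.01].

## Interface

Orientations are given as [roll, pitch, yaw] about the fixed x, y, z axes, in that order (R = Rz(yaw) Ry(pitch) Rx(roll)).
In Python, from station import ctrl gives the robot as it stands. The module is installed in compiled form; this text tells all that it offers.
- The arm moves only by the shell command python3 -m jog 'ROWS' [FORCE]. ROWS is a JSON object of lists of equal length, an entry for each row: "fingers": the finger opening in cm, from 0 to 8.54; "delta_pos": the shift along the world's x, y, z in cm, a list of three; "twist": the turn about the world's z in rad. A call has 1 to 10 rows; each row is the pose to reach, as a shift and turn from the pose commanded when the call began; what a row does not reach only later rows make up. A row lasts 1/10 s, in which the tool goes at most 50 mm and 8.59 degrees, less where a joint would pass 70% of its speed; a pose out of reach is approached as far as the arm can. A call with a gripper value outside its range is refused whole. The fingers move at their own pace and stop on an object; FORCE is the grip in N (left out, the last holds). Time passes only in rows, so rows that repeat a pose let the fingers close. It gives the time, the measured TCP pose, the force, the opening and the grip force at its end, in the units of the state.
- ctrl.sense(): the state, without advancing time (a new reading comes with each control period).
- ctrl.snapshot(name): name is "scene" or "top" or "wrist"; returns a dict with "img" (400x640x3 uint8, red, green, blue), "K" (3x3 intrinsics, pixels), "world_to_cam" (4x4, takes a point from world to camera coordinates). Camera axes: x right, y down, z forward; pixel columns grow to the right and rows downward; lengths in m; the calibration is good to about 2 mm. A picture is of the moment at which its call begins. There is no depth.
- ctrl.hand_in(): hands the job in; it is judged then, once.
Trained networks look in the newest picture that a camera, given by its name, has taken for a name from the list of things; names that differ only in an ending like _2 or _b are one class to them, and where a whole thing is asked for, a point or a joint stands for the part that bears it (a point fixed in the world has none). Each returns a list of dicts, best first, with "conf" (0 to 1); they miss things now and then, are a little off and sometimes report something else, mostly with a low value. They report only what shows in the picture. A call takes as long as a camera call.
- ctrl.spot_in(target, camera): "position" ([column, row] in pixels, amid what is visible of it).
- ctrl.masks_of(target, camera): "mask" (400x640 bool, what is visible of it) and "position" ([column, row] in pixels, amid what is visible of it).
The state is a dict: "time": time; "joints": joint angles; "dq": joint speeds; "joint_torque": joint torques, N m; "tool_pos": TCP position; "eef_rot": TCP orientation; "wrist_force": force on the tool from outside, world axes, zero at the start; "ft_torque": the same for the moment, N m; "grip_width": finger opening in m; "finger_force": force on a finger pad.
Only numpy, scipy, OpenCV 4.12 (cv2) and the standard library are available. Lean on these libraries where they do the work, as an engineer would, in place of code of your own. Each camera call takes 0.05 s, during which the arm holds its last target. There are 200 camera calls.

## Working session

There is one attempt and no reset: what is moved stays moved. The work goes in short steps, Python scripts to look and compute and a shell command to move; the robot and the scene stay as the last step left them, time stands still between calls to the robot, and variables do not carry over. Pictures are saved under pics/ and viewed, at most 10 in all, crops included, and the job is handed in when it is done.

```bash
mkdir -p pics
cat > h.py <<'E'
import numpy as np,cv2
from station import ctrl
def snap(n,f=None):
    s=ctrl.snapshot(n)
    if f: cv2.imwrite('pics/'+f,s['img'][:,:,::-1])
    return s
def ray(s,px,z):
    M=np.array(s['world_to_cam']);R=M[:3,:3];t=M[:3,3];c=-R.T@t
    d=R.T@np.linalg.inv(s['K'])@np.array([px[0],px[1],1.])
    return c+d*(z-c[2])/d[2]
def proj(s,p):
    M=np.array(s['world_to_cam']);q=s['K']@(M[:3,:3]@np.array(p)+M[:3,3]);return q[:2]/q[2]
E
python3 - <<'E'
from h import *
s=ctrl.sense();print(s['tool_pos'],s['eef_rot'],s['grip_width'],s['time'])
t=snap('top','top0.png');sc=snap('scene','scene0.png')
for n,z in dict(tray=.012,scoop=.02,scoop_grip=.053,tube_red=.01,tube_purple=.01,tube_yellow=.01,canister=.1,lid_edge=.23,lever_tip=.17,latch_pivot=.114,bottle_brown=.07,bottle_white=.055,tape_roll=.025).items():
    for d in ctrl.spot_in(n,'top')[:1]: print(n,round(d['conf'],2),np.round(d['position']),ray(t,d['position'],z).round(3))
E
```

```text
[ 0.16644426 -0.55011254  0.24482203] [-3.14046891e+00  2.25614654e-05  2.93771942e-01] 0.08521865927651603 0.0
tray 0.74 [381. 196.] [ 0.582 -0.161  0.012]
scoop_grip 0.78 [391. 232.] [ 0.478 -0.179  0.053]
tube_red 0.69 [375. 202.] [ 0.563 -0.146  0.01 ]
tube_purple 0.59 [182. 216.] [0.531 0.385 0.01 ]
tube_yellow 0.63 [373. 178.] [ 0.633 -0.143  0.01 ]
canister 0.87 [209. 225.] [0.495 0.292 0.1  ]
lid_edge 0.7 [178. 216.] [0.503 0.334 0.23 ]
lever_tip 0.56 [262. 242.] [0.446 0.149 0.17 ]
latch_pivot 0.86 [205. 225.] [0.495 0.298 0.114]
bottle_brown 0.81 [292. 165.] [0.657 0.081 0.07 ]
bottle_white 0.66 [315. 154.] [0.692 0.019 0.055]
tape_roll 0.56 [422. 279.] [ 0.353 -0.262  0.025]
```

View pics/top0.png

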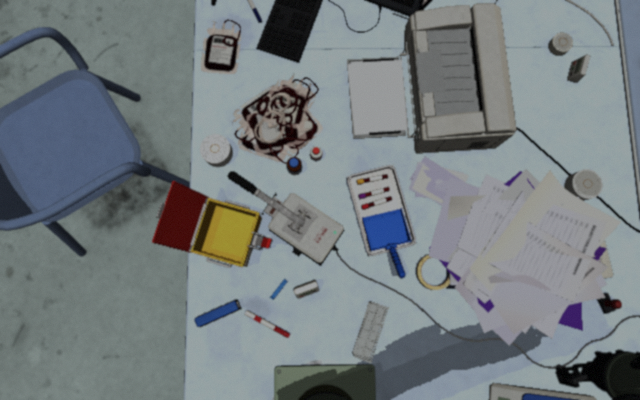

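View pics/scene0.png

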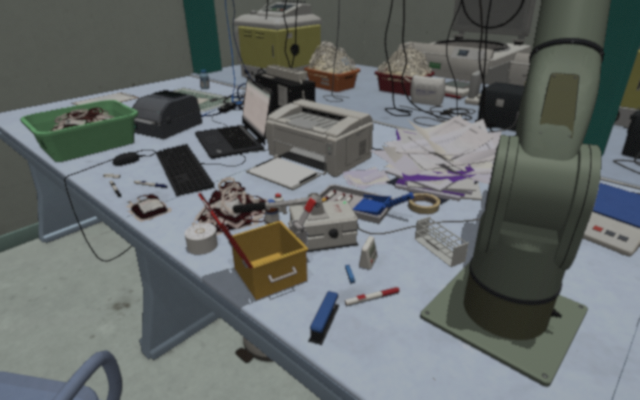

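```bash
P='[28,36,8]'; python3 -m jog '{"fingers":[8.5,8.5,8.5,8.5,8.5,8.5,8.5,8.5,8.5,8.5],"delta_pos":[[4,4,8],[8,8,8],[12,12,8],[16,16,8],[20,20,8],[24,24,8],[28,28,8],[28,32,8],[28,36,8],[28,36,8]],"twist":[0,0,0,0,0,0,0,0,0,0]}'
python3 - <<'E'
from h import *
w=snap('wrist','w1.png')
M=np.array(w['world_to_cam']);print('cam',(-M[:3,:3].T@M[:3,3]).round(3),M[2,:3].round(2))
for n,z in dict(tray=.003,scoop=.02,scoop_grip=.053,tube_red=.01,tube_purple=.01,tube_yellow=.01,tape_roll=.025).items():
    for d in ctrl.spot_in(n,'wrist')[:1]: print(n,round(d['conf'],2),np.round(d['position']),ray(w,d['position'],z).round(3))
E
```

```text
time: 1.75
tool_pos: [0.4471, -0.1877, 0.3253]
eef_rot: [-3.141, -0.0, 0.295]
wrist_force: [0.9, -0.7, 0.1]
grip_width: 0.0848
finger_force: 0.0
cam [ 0.519 -0.166  0.454] [-0.28 -0.09 -0.96]
scoop 0.62 [311. 133.] [ 0.475 -0.171  0.02 ]
scoop_grip 0.95 [311. 131.] [ 0.48  -0.17   0.053]
tube_red 0.9 [312.  64.] [ 0.555 -0.147  0.01 ]
tube_purple 0.86 [312.  32.] [ 0.59  -0.138  0.01 ]
tube_yellow 0.91 [334.   3.] [ 0.627 -0.154  0.01 ]
tape_roll 0.66 [361. 248.] [ 0.341 -0.285  0.025]
```

View pics/w1.png

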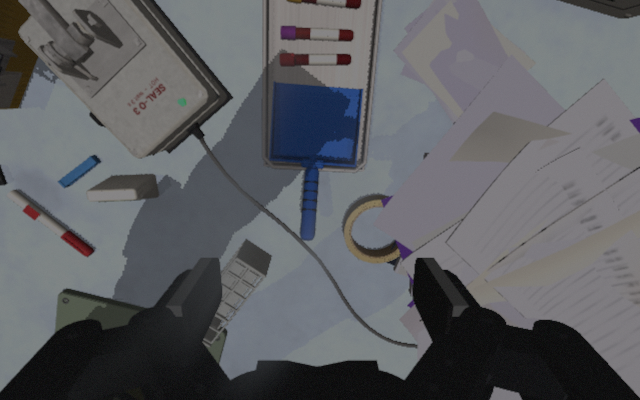

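Run:
```python
from h import *
w=ctrl.snapshot('wrist')
for n,p,z in [('pan nose L',(272,84),.018),('pan nose R',(362,90),.018),('pan back L',(270,158),.035),('pan back R',(357,166),.035),('h start',(314,170),.043),('h end',(307,236),.09),('tray nearL',(265,165),.022),('tray nearR',(367,169),.022),('tape left',(345,228),.025),('tape cent',(375,228),.025),('tray L up',(264,5),.022),('tray R up',(378,5),.022)]:
    print(n,ray(w,p,z).round(3))
for d in ctrl.masks_of('scoop_grip','wrist')[:1]:
    m=d['mask'];ys,xs=np.nonzero(m);print(xs.min(),xs.max(),ys.min(),ys.max())
    for r in range(150,240,10):
        c=np.nonzero(m[r])[0]
        if len(c): print(r,c.min(),c.max())
```

```text
pan nose L [ 0.517 -0.111  0.018]
pan nose R [ 0.542 -0.221  0.018]
pan back L [ 0.43  -0.133  0.035]
pan back R [ 0.452 -0.243  0.035]
h start [ 0.433 -0.191  0.043]
h end [ 0.363 -0.204  0.09 ]
tray nearL [ 0.416 -0.128  0.022]
tray nearR [ 0.45  -0.259  0.022]
tape left [ 0.362 -0.257  0.025]
tape cent [ 0.374 -0.297  0.025]
tray L up [ 0.598 -0.081  0.022]
tray R up [ 0.636 -0.208  0.022]
265 359 80 238
150 265 355
160 278 352
170 302 316
180 301 315
190 300 314
200 299 314
210 299 313
220 298 312
230 297 311
```

```bash
python3 -m jog '{"fingers":[8.5,8.5,8.5,8.5,8.5,8.5],"delta_pos":[[-2,-0.6,-4],[-4,-1.2,-8],[-5.7,-1.2,-12],[-5.7,-1.2,-16],[-5.7,-1.2,-18],[-5.7,-1.2,-18]],"twist":[-0.05,-0.05,-0.05,-0.05,-0.05,-0.05]}'
python3 - <<'E'
from h import *
w=snap('wrist','w2.png')
s=ctrl.sense();p=np.array(s['tool_pos']);print(p,s['eef_rot'])
for z in (.06,.064): print(proj(w,[p[0],p[1],z]))
print(ctrl.spot_in('scoop_grip','wrist')[:1])
E
```

```text
time: 2.85
tool_pos: [0.3886, -0.2023, 0.1434]
eef_rot: [-3.139, 0.003, 0.243]
wrist_force: [0.8, 1.3, 1.0]
grip_width: 0.0848
finger_force: 0.0
[ 0.38913742 -0.20252362  0.14494492] [-3.14044881e+00  1.42924989e-03  2.43188588e-01]
[318.08864386 212.02897301]
[318.09333469 214.0392161 ]
[{'position': [306.7, 74.5], 'conf': 0.65}]
```

View pics/w2.png

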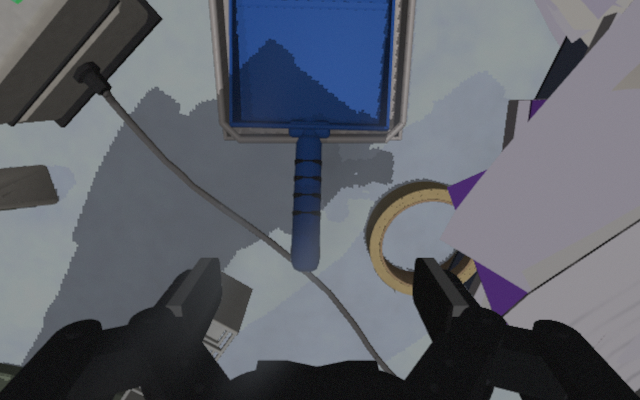

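```bash
python3 -m jog '{"fingers":[8.5,8.5,8.5,8.5,1,1,1,1,1,1],"delta_pos":[[-0.2,0.8,-3],[-0.2,0.8,-6],[-0.2,0.8,-8.4],[-0.2,0.8,-8.4],[-0.2,0.8,-8.4],[-0.2,0.8,-8.4],[-0.2,0.8,-8.4],[-0.2,0.8,-8.4],[-0.2,0.8,-8.4],[-0.2,0.8,-8.4]],"twist":[0,0,0,0,0,0,0,0,0,0]}' 40
python3 - <<'E'
from h import *
w=snap('wrist','w3.png')
E
```

```text
time: 3.95
tool_pos: [0.3876, -0.1945, 0.0616]
eef_rot: [3.141, -0.0, 0.244]
wrist_force: [-2.7, -0.1, 7.3]
grip_width: 0.0178
finger_force: 40.0
```

View pics/w3.png

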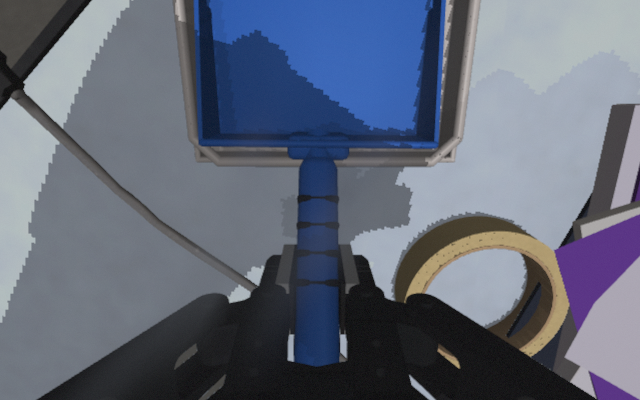

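```bash
python3 -m jog '{"fingers":[1,1,1,1,1,1,1,1,1,1],"delta_pos":[[0.5,0.12,0],[1.2,0.3,0],[2.1,0.53,0],[3,0.76,0],[3.9,1,0],[4.8,1.22,0],[5.7,1.45,0],[6.6,1.68,0],[7.4,1.9,0],[8.2,2.1,0]],"twist":[0,0,0,0,0,0,0,0,0,0]}' 60
python3 - <<'E'
from h import *
w=snap('wrist','w4.png')
top=snap('top')['img'][140:290,310:450,::-1]
a=cv2.resize(top,(560,600),interpolation=cv2.INTER_CUBIC);b=cv2.resize(w['img'][:240,:,::-1],(400,150));a[:,:]=a
cv2.imwrite('pics/c4.png',a[:600])
E
```

```text
time: 5.0
tool_pos: [0.4697, -0.1735, 0.0617]
eef_rot: [3.141, -0.0, 0.243]
wrist_force: [-2.2, -1.3, 9.4]
grip_width: 0.0171
finger_force: 62.5
```

View pics/w4.png

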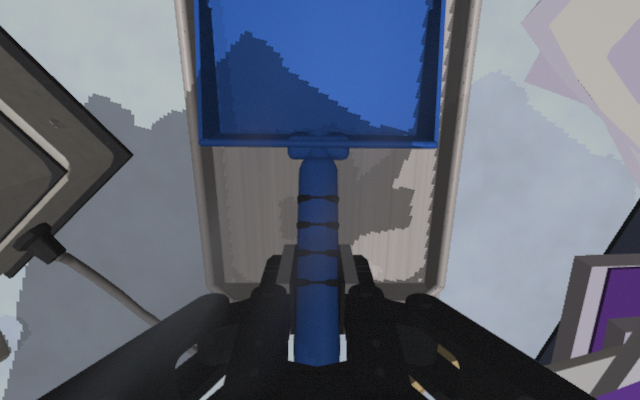

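```bash
python3 -m jog '{"fingers":[1,1,1,1,1,1,1,1,1,1],"delta_pos":[[0.4,0.1,0],[0.8,0.2,0],[1.2,0.3,0],[1.5,0.39,0],[1.8,0.46,0],[2.1,0.54,0],[2.4,0.62,0],[2.7,0.7,0],[2.9,0.75,0],[2.9,0.75,0]],"twist":[0,0,0,0,0,0,0,0,0,0]}'
python3 - <<'E'
from h import *
w=snap('wrist','w5.png');top=snap('top','t5.png')['img'][140:290,310:450,::-1]
a=cv2.resize(top,(560,600),interpolation=cv2.INTER_CUBIC)
cv2.imwrite('pics/c5.png',a)
for n in ('tube_red','tube_purple','tube_yellow'):
  for c in('wrist','top'): print(n,c,[(round(d['conf'],2),np.round(d['position'])) for d in ctrl.spot_in(n,c)[:1]])
E
```

```text
time: 6.1
tool_pos: [0.4988, -0.166, 0.0617]
eef_rot: [3.141, -0.001, 0.244]
wrist_force: [-0.9, -0.0, 7.8]
grip_width: 0.0171
finger_force: 62.1
tube_red wrist [(0.61, array([303.,  16.]))]
tube_red top [(0.43, array([370., 188.]))]
tube_purple wrist []
tube_purple top [(0.67, array([374., 181.]))]
tube_yellow wrist []
tube_yellow top [(0.58, array([367., 172.]))]
```

View pics/w5.png

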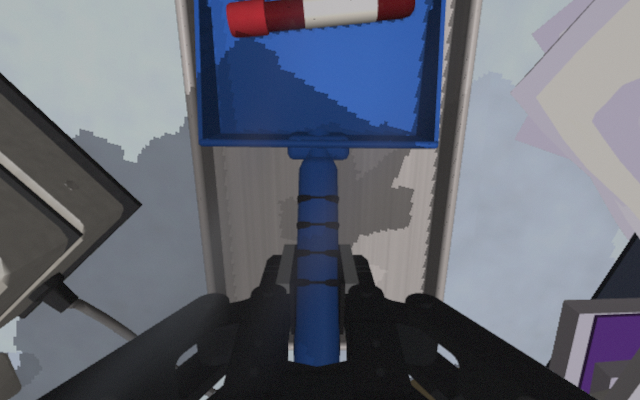

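```bash
python3 -m jog '{"fingers":[1,1,1,1,1,1,1,1],"delta_pos":[[0.2,0.05,0],[0.4,0.1,0],[0.6,0.15,0],[0.7,0.18,0],[0.8,0.2,0],[0.9,0.23,0],[1,0.25,0],[1,0.25,0]],"twist":[0,0,0,0,0,0,0,0]}'
python3 - <<'E'
from h import *
w=snap('wrist','w6.png');top=snap('top','t6.png')
for n in ('tube_red','tube_purple','tube_yellow'):
  for c in('wrist','top'): print(n,c,[(round(d['conf'],2),np.round(d['position'])) for d in ctrl.spot_in(n,c)[:1]])
for n in ('tube_purple','tube_yellow','tube_red'):
  for d in ctrl.spot_in(n,'top')[:1]: print(n,ray(top,d['position'],.012).round(3))
E
```

```text
time: 7.3
tool_pos: [0.5023, -0.1658, 0.0618]
eef_rot: [-3.14, 0.012, 0.24]
wrist_force: [-42.0, -12.4, 41.1]
grip_width: 0.0169
finger_force: 66.3
tube_red wrist [(0.76, array([308.,  20.]))]
tube_red top [(0.53, array([369., 185.]))]
tube_purple wrist [(0.59, array([248.,   2.]))]
tube_purple top [(0.66, array([369., 179.]))]
tube_yellow wrist []
tube_yellow top []
tube_purple [ 0.628 -0.13   0.012]
tube_red [ 0.613 -0.13   0.012]
```

```bash
python3 -m jog '{"fingers":[1,1,1],"delta_pos":[[-0.4,-0.1,0],[-0.8,-0.2,0],[-0.8,-0.2,0]],"twist":[0,0,0]}'
python3 - <<'E'
from h import *
w=snap('wrist');top=snap('top')['img'][155:255,330:430,::-1]
a=cv2.resize(top,(600,600),interpolation=cv2.INTER_CUBIC)
b=cv2.resize(w['img'][:150,170:490,::-1],None,fx=.6,fy=.6)
a=np.vstack([a[:500],cv2.copyMakeBorder(b,0,0,0,600-b.shape[1],cv2.BORDER_CONSTANT)])
cv2.imwrite('pics/c7.png',a)
E
```

```text
time: 8.15
tool_pos: [0.5002, -0.1655, 0.0614]
eef_rot: [-3.142, 0.0, 0.243]
wrist_force: [-1.4, -0.7, 4.8]
grip_width: 0.0172
finger_force: 61.3
```

View pics/c7.png

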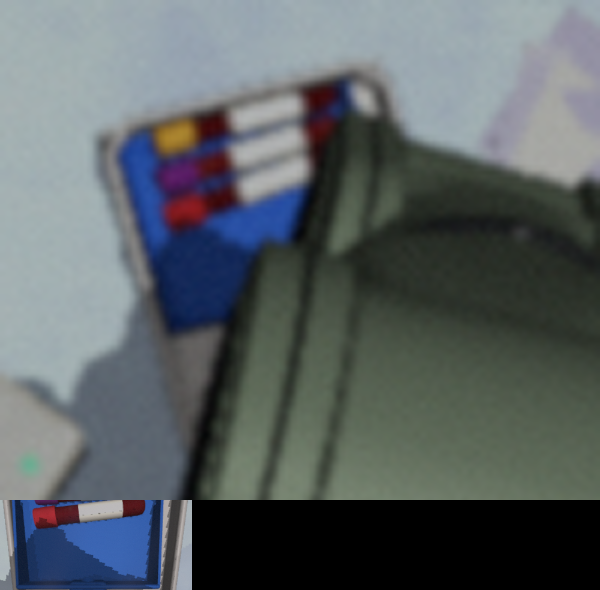

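```bash
python3 -m jog '{"fingers":[1,1,1,1,1,1,1,1],"delta_pos":[[0,0,0],[0,0,0],[-0.2,-0.05,-0.2],[-0.4,-0.1,-0.4],[-0.6,-0.15,-0.6],[-0.8,-0.2,-0.7],[-1,-0.25,-0.8],[-1,-0.25,-0.8]],"twist":[0,0,0,0,0,0,0,0]}' 25
python3 - <<'E'
from h import *
w=snap('wrist','w8.png')
for n in ('tube_red','tube_purple','tube_yellow'):
  print(n,[(round(d['conf'],2),np.round(d['position'])) for d in ctrl.spot_in(n,'wrist')[:1]])
E
```

```text
time: 9.05
tool_pos: [0.4916, -0.1676, 0.0536]
eef_rot: [3.141, -0.002, 0.244]
wrist_force: [0.6, 0.3, 9.9]
grip_width: 0.0175
finger_force: 61.7
tube_red [(0.96, array([323.,  53.]))]
tube_purple [(0.76, array([306.,  14.]))]
tube_yellow []
```

View pics/w8.png

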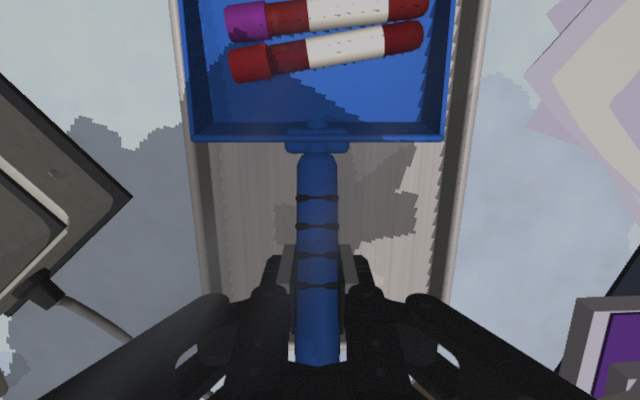

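```bash
python3 -m jog '{"fingers":[1,1,1,1,1,1,1],"delta_pos":[[-0.2,-0.05,-0.2],[-0.4,-0.1,-0.4],[-0.6,-0.15,-0.6],[-0.8,-0.2,-0.7],[-0.8,-0.2,-0.7],[-0.8,-0.2,-0.7],[-0.8,-0.2,-0.7]],"twist":[0,0,0,0,0,0,0]}' 60
python3 -m jog '{"fingers":[1,1,1,1,1,1,1],"delta_pos":[[0,0,0],[0,0,0],[0,0,0.4],[0,0,1],[0,0,2],[0,0,3],[0,0,4]],"twist":[0,0,0,0,0,0,0]}' 115
python3 - <<'E'
from h import *
w=snap('wrist','w9.png')
for n in ('tube_red','tube_purple','tube_yellow'):
  print(n,[(round(d['conf'],2),np.round(d['position'])) for d in ctrl.spot_in(n,'wrist')[:1]])
E
```

```text
time: 9.95
tool_pos: [0.4835, -0.1697, 0.0465]
eef_rot: [3.141, -0.002, 0.244]
wrist_force: [1.3, 0.2, 6.6]
grip_width: 0.0171
finger_force: 61.2
time: 10.65
tool_pos: [0.4826, -0.1698, 0.0874]
eef_rot: [3.142, -0.0, 0.244]
wrist_force: [0.5, -0.4, -1.4]
grip_width: 0.0163
finger_force: 112.3
tube_red [(0.63, array([329., 102.]))]
tube_purple [(0.8, array([324.,  67.]))]
tube_yellow []
```

View pics/w9.png

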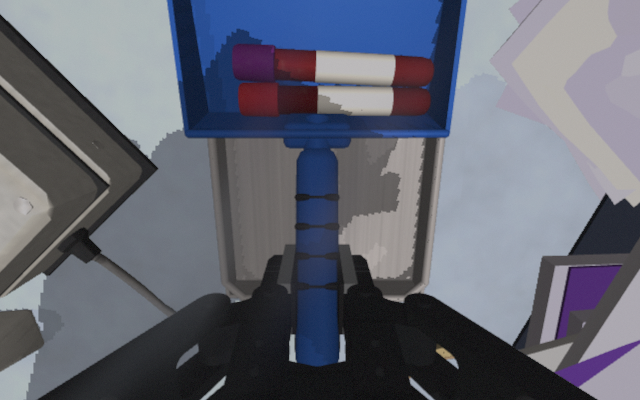

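Run:
```python
from h import *
top=snap('top')['img'][145:245,330:430,::-1]
cv2.imwrite('pics/c10.png',cv2.resize(top,(500,500),interpolation=cv2.INTER_CUBIC))
for n in ('tube_red','tube_purple','tube_yellow'):
  print(n,[(round(d['conf'],2),np.round(d['position'])) for d in ctrl.spot_in(n,'top')[:2]])
```

```text
tube_red [(0.5, array([374., 205.]))]
tube_purple [(0.72, array([317., 152.])), (0.52, array([373., 197.]))]
tube_yellow [(0.47, array([372., 174.]))]
```

View pics/c10.png

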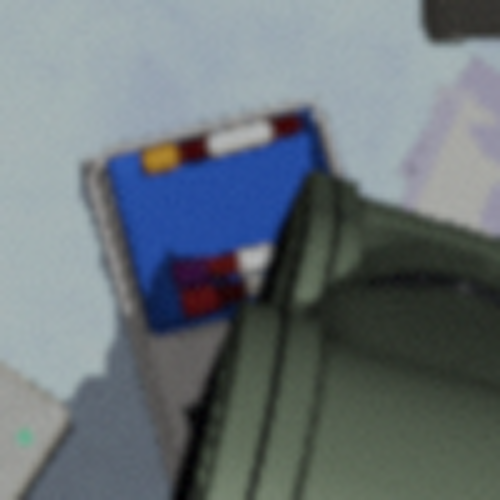

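```bash
python3 -m jog '{"fingers":[1,1,1,1,1,1,1,1,1],"delta_pos":[[-1.5,-0.38,0],[-3,-0.76,0],[-4,-1,0],[-4,-1,-1.5],[-4,-1,-3],[-4,-1,-3.6],[-4,-1,-4],[-4,-1,-4.1],[-4,-1,-4.1]],"twist":[0,0,0,0,0,0,0,0,0]}'
python3 -m jog '{"fingers":[1,1,1,1,1,1],"delta_pos":[[0,0,0],[0,0,0],[0.3,0.08,0.3],[0.6,0.15,0.6],[0.6,0.15,0.6],[0.6,0.15,0.6]],"twist":[0,0,0,0,0,0]}' 20
python3 - <<'E'
from h import *
snap('top');snap('wrist')
for n in ('tube_red','tube_purple','tube_yellow'):
 for c in ('wrist','top'):
  print(n,c,[(round(d['conf'],2),np.round(d['position'])) for d in ctrl.spot_in(n,c)[:2]])
E
```

```text
time: 11.95
tool_pos: [0.4427, -0.1799, 0.0461]
eef_rot: [3.141, -0.001, 0.244]
wrist_force: [-4.6, 1.1, 16.1]
grip_width: 0.016
finger_force: 114.7
time: 12.55
tool_pos: [0.4486, -0.1783, 0.0513]
eef_rot: [3.142, -0.0, 0.244]
wrist_force: [0.1, 0.8, -1.9]
grip_width: 0.0164
finger_force: 112.5
tube_red wrist [(0.72, array([326., 102.])), (0.6, array([309., 120.]))]
tube_red top []
tube_purple wrist [(0.58, array([325.,  67.]))]
tube_purple top []
tube_yellow wrist [(0.61, array([330.,  28.]))]
tube_yellow top [(0.46, array([180., 217.])), (0.24, array([316., 154.]))]
```

Run:
```python
from h import *
w=snap('wrist');im=w['img'];hsv=cv2.cvtColor(im,cv2.COLOR_RGB2HSV)
for col in (250,330,360,400): print(col,[tuple(im[r,col]) for r in range(0,130,12)])
for d in ctrl.masks_of('tube_yellow','wrist')[:1]:
    ys,xs=np.nonzero(d['mask']);print(d['conf'],xs.min(),xs.max(),ys.min(),ys.max())
```

```text
250 [(np.uint8(61), np.uint8(95), np.uint8(158)), (np.uint8(195), np.uint8(150), np.uint8(57)), (np.uint8(195), np.uint8(149), np.uint8(56)), (np.uint8(91), np.uint8(71), np.uint8(28)), (np.uint8(72), np.uint8(32), np.uint8(76)), (np.uint8(77), np.uint8(33), np.uint8(83)), (np.uint8(67), np.uint8(30), np.uint8(72)), (np.uint8(93), np.uint8(31), np.uint8(37)), (np.uint8(112), np.uint8(34), np.uint8(42)), (np.uint8(95), np.uint8(32), np.uint8(39)), (np.uint8(38), np.uint8(49), np.uint8(80))]
330 [(np.uint8(58), np.uint8(100), np.uint8(179)), (np.uint8(114), np.uint8(123), np.uint8(149)), (np.uint8(198), np.uint8(195), np.uint8(196)), (np.uint8(198), np.uint8(195), np.uint8(186)), (np.uint8(37), np.uint8(59), np.uint8(102)), (np.uint8(198), np.uint8(197), np.uint8(198)), (np.uint8(198), np.uint8(196), np.uint8(195)), (np.uint8(53), np.uint8(94), np.uint8(174)), (np.uint8(199), np.uint8(196), np.uint8(197)), (np.uint8(129), np.uint8(124), np.uint8(120)), (np.uint8(23), np.uint8(42), np.uint8(77))]
360 [(np.uint8(56), np.uint8(100), np.uint8(178)), (np.uint8(56), np.uint8(100), np.uint8(1
[... 239 characters left out ...]
, (np.uint8(93), np.uint8(98), np.uint8(117)), (np.uint8(199), np.uint8(196), np.uint8(198)), (np.uint8(197), np.uint8(195), np.uint8(187)), (np.uint8(36), np.uint8(49), np.uint8(79))]
400 [(np.uint8(55), np.uint8(98), np.uint8(177)), (np.uint8(56), np.uint8(97), np.uint8(177)), (np.uint8(196), np.uint8(194), np.uint8(185)), (np.uint8(197), np.uint8(195), np.uint8(196)), (np.uint8(70), np.uint8(25), np.uint8(29)), (np.uint8(94), np.uint8(37), np.uint8(40)), (np.uint8(107), np.uint8(43), np.uint8(44)), (np.uint8(71), np.uint8(40), np.uint8(42)), (np.uint8(92), np.uint8(46), np.uint8(49)), (np.uint8(87), np.uint8(46), np.uint8(49)), (np.uint8(48), np.uint8(57), np.uint8(90))]
0.63 230 442 0 56
```

```bash
cat > fit.py <<'E'
from h import *
from scipy.optimize import minimize
def box(s,x,y,a):
    c,n=np.cos(a),np.sin(a)
    P=[proj(s,[x+c*u-n*v,y+n*u+c*v,z]) for u in(-.0675,.0675) for v in(-.07,.07) for z in(0,.1)]
    return cv2.convexHull(np.float32(P))[:,0]
def fill(p):
    m=np.zeros((1600,2560),np.uint8);cv2.fillConvexPoly(m,np.int32(p*4*16),1,cv2.LINE_8,4);return m
if __name__=='__main__':
    t=snap('top');hsv=cv2.cvtColor(t['img'],cv2.COLOR_RGB2HSV)
    m=cv2.inRange(hsv,(18,120,60),(35,255,255));m[:, :140]=0;m[:,290:]=0;m[:180]=0;m[290:]=0
    n,l,st,_=cv2.connectedComponentsWithStats(m);k=1+st[1:,4].argmax();ys,xs=np.nonzero(l==k)
    print(st[k]);h=cv2.convexHull(np.float32(np.c_[xs,ys]))[:,0];A=fill(h)
    f=lambda v:-(A&(B:=fill(box(t,*v)))).sum()/(A|B).sum()
    best=min((minimize(f,[.49,.28,a],method='Nelder-Mead',options=dict(initial_simplex=[[.49,.28,a],[.51,.28,a],[.49,.3,a],[.49,.28,a+.1]])) for a in(1.15,1.27,1.4)),key=lambda r:r.fun)
    print(best.x.round(4),best.fun,h.round().tolist())
    d=ctrl.masks_of('lid','top');d and print('lid',d[0]['conf'],d[0]['position'],ray(t,d[0]['position'],.17))
    for x in ('lever','lever_tip'):
        for e in ctrl.spot_in(x,'top')[:1]: print(x,e['conf'],e['position'],ray(t,e['position'],.15))
E
python3 fit.py
```

```text
[ 191  198   69   68 2717]
[0.4967 0.4733 0.65  ] 0.0 [[259.0, 216.0], [256.0, 226.0], [247.0, 255.0], [244.0, 264.0], [243.0, 265.0], [238.0, 265.0], [230.0, 263.0], [210.0, 257.0], [197.0, 253.0], [191.0, 251.0], [191.0, 250.0], [208.0, 198.0], [228.0, 203.0], [242.0, 207.0], [248.0, 209.0], [256.0, 212.0], [258.0, 213.0]]
lid 0.81 [180.0, 215.3] [0.51235657 0.34658709 0.17      ]
lever 0.45 [261.9, 239.9] [0.45194262 0.15075494 0.15      ]
lever_tip 0.73 [261.3, 243.3] [0.44366425 0.15216879 0.15      ]fit.py:14: RuntimeWarning: overflow encountered in scalar negative
  f=lambda v:-(A&(B:=fill(box(t,*v)))).sum()/(A|B).sum()
```

```bash
python3 -m jog '{"fingers":[1,1,1,1,1,1,1,1,1,1],"delta_pos":[[0,0,1],[0,0,3],[0,0,6],[0,0,9],[0,0,12],[0,0,15],[0,0,18],[0,0,21],[0,0,24],[0,0,26]],"twist":[0,0,0,0,0,0,0,0,0,0]}' 115
python3 - <<'E'
from h import *
snap('wrist')
for n in ('tube_red','tube_purple','tube_yellow'):
  print(n,[(round(d['conf'],2),np.round(d['position'])) for d in ctrl.spot_in(n,'wrist')[:1]])
E
```

```text
time: 14.25
tool_pos: [0.4483, -0.1783, 0.314]
eef_rot: [3.141, -0.002, 0.244]
wrist_force: [-0.5, -0.5, -2.4]
grip_width: 0.016
finger_force: 112.5
tube_red [(0.68, array([328., 101.]))]
tube_purple []
tube_yellow [(0.98, array([332.,  29.]))]
```

Carried safely. Fix the overflow sign bug and refit the canister.

```bash
sed -i 's/-(A&(B:=fill(box(t,\*v)))).sum()/-1.0*(A\&(B:=fill(box(t,*v)))).sum()/' fit.py; python3 fit.py
```

```text
[ 191  198   69   68 2737]
[0.4791 0.2532 1.2859] -0.9192360835084133 [[259.0, 216.0], [256.0, 226.0], [245.0, 261.0], [244.0, 264.0], [242.0, 265.0], [238.0, 265.0], [230.0, 263.0], [210.0, 257.0], [197.0, 253.0], [191.0, 251.0], [191.0, 250.0], [208.0, 198.0], [228.0, 203.0], [242.0, 207.0], [248.0, 209.0], [256.0, 212.0], [258.0, 213.0]]
lid 0.59 [183.3, 219.0] [0.50324691 0.33835638 0.17      ]
lever 0.73 [315.7, 155.6] [0.66213399 0.01692842 0.15      ]
lever_tip 0.59 [259.2, 240.4] [0.45080754 0.15733227 0.15      ]
```

Run:
```python
from h import *
from fit import box
t=snap('top')
for p in ((208,198),(191,251)): print(ray(t,p,.1).round(4))
for p in ((258,213),(243,265)): print(ray(t,p,0).round(4))
x,y,a=.4791,.2532,1.2859;c,n=np.cos(a),np.sin(a)
W=lambda u,v,z:np.array([x+c*u-n*v,y+n*u+c*v,z])
print(W(.0675,-.07,.1),W(.0675,.07,.1),W(-.0675,-.07,0),W(-.0675,.07,0))
print('tip',W(-.125,0,.175),proj(t,W(-.125,0,.175)),'lid',W(.123,0,.23),proj(t,W(.123,0,.23)))
hsv=cv2.cvtColor(t['img'],cv2.COLOR_RGB2HSV);r=(cv2.inRange(hsv,(0,130,50),(8,255,255))|cv2.inRange(hsv,(172,130,50),(180,255,255)))
r[:,:140]=0;r[:,290:]=0;r[:175]=0;r[285:]=0
n,l,s,cc=cv2.connectedComponentsWithStats(r)
for i in range(1,n):
    if s[i,4]>15: print(s[i],cc[i].round(1))
```

```text
[0.5658 0.2955 0.1   ]
[0.4303 0.3352 0.1   ]
[0.5389 0.1786 0.    ]
[0.3967 0.2183 0.    ]
[0.56524977 0.29830507 0.1       ] [0.43089306 0.33765319 0.1       ] [0.52730694 0.16874681 0.        ] [0.39295023 0.20809493 0.        ]
tip [0.44396776 0.13323865 0.175     ] [268.06342836 242.28972292] lid [0.51367013 0.37124197 0.23      ] [162.15184958 211.47881933]
[ 153  181   53   70 2199] [178.8 216.9]
[261 238  10  10  74] [265.7 242.3]
```

```bash
python3 -m jog '{"fingers":[1,1,1,1,1,1,1,1,1,1],"delta_pos":[[0,1,0.5],[-0.5,3,0.5],[-1,5.5,0.5],[-1.5,8.5,0.5],[-2,11.5,0.5],[-2.5,14.5,0.5],[-3,17.5,0.5],[-3.5,20.5,0.5],[-4,23.5,0.5],[-4.5,26.5,0.5]],"twist":[0,-0.03,-0.08,-0.14,-0.2,-0.26,-0.32,-0.38,-0.44,-0.5]}' 115
python3 -m jog '{"fingers":[1,1,1,1,1,1,1,1,1,1],"delta_pos":[[0,3,0],[-0.2,6,0],[-0.4,9,0],[-0.5,12,0],[-0.6,14.5,0],[-0.6,16.5,0],[-0.6,18,0],[-0.6,19,0],[-0.6,19,0],[-0.6,19,0]],"twist":[-0.03,-0.03,-0.03,-0.03,-0.03,-0.03,-0.03,-0.03,-0.03,-0.03]}'
python3 - <<'E'
from h import *
snap('wrist')
s=ctrl.sense();print(s['tool_pos'],s['eef_rot'])
for n in ('tube_red','tube_purple','tube_yellow'):
  print(n,[(round(d['conf'],2),np.round(d['position'])) for d in ctrl.spot_in(n,'wrist')[:1]])
E
```

```text
time: 15.7
tool_pos: [0.4028, 0.0885, 0.3165]
eef_rot: [-3.141, 0.0, -0.258]
wrist_force: [0.2, -0.6, -1.7]
grip_width: 0.0164
finger_force: 112.5
time: 16.7
tool_pos: [0.3976, 0.276, 0.3163]
eef_rot: [3.141, -0.0, -0.287]
wrist_force: [-0.5, -1.1, -1.6]
grip_width: 0.0162
finger_force: 112.5
[0.39766475 0.27582531 0.31636995] [ 3.14145967e+00 -1.73687681e-04 -2.87279300e-01]
tube_red [(0.72, array([331., 102.]))]
tube_purple [(0.64, array([330.,  67.]))]
tube_yellow [(0.81, array([329.,  29.]))]
```

```bash
python3 -m jog '{"fingers":[1,1,1,1,1,1],"delta_pos":[[0,0,-2],[0,0,-5],[0,0,-8],[0,0,-10],[0,0,-11],[0,0,-11]],"twist":[0,0,0,0,0,0]}' 115
python3 -m jog '{"fingers":[1.65,1.68,1.71,1.74],"delta_pos":[[0,0,0],[0,0,0],[0,0,0],[0,0,0]],"twist":[0,0,0,0]}' 20
python3 - <<'E'
from h import *
snap('wrist')
for n in ('tube_red','tube_purple','tube_yellow'):
  print(n,[(round(d['conf'],2),np.round(d['position'])) for d in ctrl.spot_in(n,'wrist')[:1]])
E
```

```text
time: 17.5
tool_pos: [0.3974, 0.2763, 0.2057]
eef_rot: [3.141, 0.001, -0.287]
wrist_force: [-0.0, 1.0, -1.2]
grip_width: 0.0163
finger_force: 112.5
time: 17.9
tool_pos: [0.3976, 0.2768, 0.2067]
eef_rot: [-3.141, -0.0, -0.286]
wrist_force: [0.4, 0.1, -1.7]
grip_width: 0.0176
finger_force: 30.3
tube_red [(0.89, array([330., 104.]))]
tube_purple [(0.79, array([328.,  68.]))]
tube_yellow [(0.68, array([332.,  31.]))]
```

```bash
python3 -m jog '{"fingers":[1.76,1.76,1.76],"delta_pos":[[0,0,0],[0,0,0],[0,0,0]],"twist":[0,0,0]}' 20
python3 - <<'E'
from h import *
snap('wrist')
for n in ('tube_red','tube_purple','tube_yellow'):
  print(n,[(round(d['conf'],2),np.round(d['position'])) for d in ctrl.spot_in(n,'wrist')[:1]])
E
```

```text
time: 18.4
tool_pos: [0.3975, 0.2767, 0.2063]
eef_rot: [-3.142, 0.0, -0.286]
wrist_force: [0.5, 0.1, -1.4]
grip_width: 0.0176
finger_force: 20.2
tube_red [(0.9, array([331., 102.]))]
tube_purple []
tube_yellow [(0.75, array([333.,  29.]))]
```

```bash
for i in 1; do python3 -m jog '{"fingers":[1.78,1.78],"delta_pos":[[0,0,0],[0,0,0]],"twist":[0,0]}' 20; done
python3 - <<'E'
from h import *
snap('wrist')
for n in ('tube_red','tube_purple','tube_yellow'):
  print(n,[(round(d['conf'],2),np.round(d['position'])) for d in ctrl.spot_in(n,'wrist')[:1]])
E
python3 -m jog '{"fingers":[1.79,1.76],"delta_pos":[[0,0,0],[0,0,0]],"twist":[0,0]}' 20
python3 - <<'E'
from h import *
snap('wrist')
for n in ('tube_red','tube_purple','tube_yellow'):
  print(n,[(round(d['conf'],2),np.round(d['position'])) for d in ctrl.spot_in(n,'wrist')[:1]])
E
```

```text
time: 18.8
tool_pos: [0.3975, 0.2766, 0.2063]
eef_rot: [-3.141, -0.0, -0.286]
wrist_force: [-0.0, 0.2, -1.6]
grip_width: 0.0179
finger_force: 10.1
tube_red [(0.73, array([ 90., 131.]))]
tube_purple [(0.72, array([330.,  32.]))]
tube_yellow [(0.8, array([330.,  32.]))]
time: 19.2
tool_pos: [0.3975, 0.2767, 0.2062]
eef_rot: [-3.142, 0.0, -0.286]
wrist_force: [-0.2, 0.2, -1.6]
grip_width: 0.0176
finger_force: 11.5
tube_red [(0.74, array([328., 139.]))]
tube_purple [(0.73, array([536.,  82.]))]
tube_yellow [(0.87, array([329.,  81.]))]
```

```bash
python3 -m jog '{"fingers":[1.78,1.78,1.78],"delta_pos":[[0,0,0],[0,0,0],[0,0,0]],"twist":[0,0,0]}' 20
python3 - <<'E'
from h import *
w=snap('wrist')
for n in ('tube_red','tube_purple','tube_yellow'):
  print(n,[(round(d['conf'],2),np.round(d['position'])) for d in ctrl.spot_in(n,'wrist')[:2]])
m=cv2.inRange(cv2.cvtColor(w['img'],cv2.COLOR_RGB2HSV),(100,120,30),(125,255,255));ys,xs=np.nonzero(m);print([ (r,np.nonzero(m[r])[0].min(),np.nonzero(m[r])[0].max(),m[r].sum()//255) for r in range(0,260,20) if m[r].any()])
E
```

```text
time: 19.7
tool_pos: [0.3975, 0.2767, 0.2063]
eef_rot: [-3.141, -0.0, -0.286]
wrist_force: [0.1, 0.5, -0.2]
grip_width: 0.0177
finger_force: 11.1
tube_red [(0.72, array([335.,  11.]))]
tube_purple [(0.95, array([315.,  19.]))]
tube_yellow [(0.64, array([355.,  21.]))]
[(20, np.int64(223), np.int64(411), np.uint64(12)), (40, np.int64(222), np.int64(413), np.uint64(192)), (60, np.int64(220), np.int64(414), np.uint64(195)), (80, np.int64(218), np.int64(415), np.uint64(198)), (100, np.int64(217), np.int64(417), np.uint64(197)), (120, np.int64(215), np.int64(418), np.uint64(195)), (140, np.int64(214), np.int64(420), np.uint64(202)), (160, np.int64(212), np.int64(421), np.uint64(201)), (180, np.int64(293), np.int64(496), np.uint64(66)), (200, np.int64(300), np.int64(485), np.uint64(47)), (220, np.int64(300), np.int64(471), np.uint64(25))]
```

```bash
python3 -m jog '{"fingers":[1,1,1,1,1,1,1,1,1],"delta_pos":[[0,0,0],[0,0,0],[0,0,0],[0,0,1],[0,0,3],[0,0,6],[0,0,9],[0,0,12],[0,0,13]],"twist":[0,0,0,0,0,0,0,0,0]}' 60
python3 - <<'E'
from h import *
w=snap('wrist');t=snap('top');p=np.array([.479,.253]);ex=np.array([.281,.96]);ey=np.array([-.96,.281])
for c,s in(('wrist',w),('top',t)):
 for n in ('tube_red','tube_purple','tube_yellow'):
  for d in ctrl.spot_in(n,c)[:2]:
   q=ray(s,d['position'],.02)[:2]-p;print(c,n,round(d['conf'],2),np.round(d['position']),'uv',(q@ex).round(3),(q@ey).round(3))
E
```

```text
time: 20.8
tool_pos: [0.3979, 0.2768, 0.3396]
eef_rot: [-3.138, -0.002, -0.286]
wrist_force: [0.8, 0.1, -2.1]
grip_width: 0.0168
finger_force: 58.9
top tube_purple 0.73 [180. 202.] uv 0.157 -0.049
top tube_purple 0.52 [424. 279.] uv -0.537 -0.025
```

```bash
python3 -m jog '{"fingers":[1,1,1,1,1,1,1,1,1,1],"delta_pos":[[0,0,3],[0,-1,6],[0,-5,6],[0,-9,6],[0.5,-13.5,6],[1,-18,6],[2,-22.5,6],[3,-27,6],[3.8,-31,6],[4.6,-35,6]],"twist":[0,0,0,0.1,0.2,0.3,0.4,0.5,0.53,0.53]}' 60
python3 - <<'E'
from h import *
t=snap('top');sc=snap('scene');p=np.array([.479,.253]);ex=np.array([.281,.96]);ey=np.array([-.96,.281])
for c,s in(('scene',sc),('top',t)):
 for n in ('tube_red','tube_purple','tube_yellow'):
  for d in ctrl.spot_in(n,c)[:2]:
   q=ray(s,d['position'],.02)[:2]-p;print(c,n,round(d['conf'],2),np.round(d['position']),'uv',(q@ex).round(3),(q@ey).round(3))
E
```

```text
time: 22.2
tool_pos: [0.4434, -0.0753, 0.396]
eef_rot: [-3.141, 0.0, 0.245]
wrist_force: [0.6, 0.7, -1.3]
grip_width: 0.0172
finger_force: 59.0
scene tube_red 0.58 [262. 248.] uv -0.022 -0.083
scene tube_purple 0.72 [260. 252.] uv -0.01 -0.072
scene tube_purple 0.69 [226. 231.] uv 0.031 -0.212
top tube_red 0.72 [237. 213.] uv -0.002 -0.062
top tube_red 0.28 [294. 166.] uv -0.116 -0.23
top tube_yellow 0.66 [292. 165.] uv -0.11 -0.231
top tube_yellow 0.29 [330. 202.] uv -0.238 -0.157
```

Run:
```python
from h import *
t=snap('top');im=t['img']
for r in range(200,236,2):
    s=''
    for c in range(204,260,2):
        R,G,B=map(int,im[r,c]);mx=max(R,G,B)
        s+='w' if min(R,G,B)>110 else 'Y' if R>110 and G>80 and B<.6*R else 'R' if R>1.8*G and R>45 else 'P' if B>G*1.2 and R>G*1.2 else 'd' if mx<70 else 'y' if R>G>B else '.'
    print(r,s)
w=snap('wrist')
print([(n,round(d['conf'],2),np.round(d['position'])) for n in('tube_yellow','tube_red','tube_purple') for d in ctrl.spot_in(n,'wrist')[:2]])
```

```text
200 RyYYYYYwwwwwwwwwwwwwwwwwwwww
202 .yyddyYYYYyyywwwwwwwwwwwwwww
204 wyydddddyyYYYYYywwwwwwwwwwww
206 wyddddYYyydyyYYYYYyywwwwwwww
208 wydddyYYYYRRRRdyyYYYYyywwwww
210 yydddYYYYYRRRRRRdddyYYYYwwww
212 YddddYYYYYRRRRRR.wwyydyyYYYy
214 ydddyYYYYYYyydRRywwwwwyddyYY
216 ydddyYYYYYYYYYYyywwwwwwyRdYy
218 ddddYYYYYYYYYYYYYYYyywwRRyYy
220 dddyYYYYYYYYYYYYYYYYYYYydYYd
222 dddyYYYYYYYYYYYYYYYYYYYYYYYd
224 dddYYYYYYYYYYYYYYYYYYYYYYYyd
226 dddYYYYYYYYYYYYYYYYYYYYYYYdd
228 ddyYYYYYYYYYYYYYYYYYYYYYYYd.
230 ddYYYYYYYYYYYYYYYYYYYYYYYydw
232 ddYYYYYYYYYYYYYYYYYYYYYYyyyw
234 dyYYYYYYYYYYYYYYYYYYYYYYYy..
[('tube_yellow', 0.21, array([122., 111.])), ('tube_red', 0.84, array([104.,  33.]))]
```

Run:
```python
from h import *
p=np.array([.479,.253]);ex=np.array([.281,.96]);ey=np.array([-.96,.281])
for c,f in(('top','top0.png'),('scene','scene0.png')):
    s=snap(c,f[:-5]+'_b.png');o=cv2.imread('pics/'+f)[:,:,::-1]
    d=(np.abs(s['img'].astype(int)-o).max(2)>45).astype(np.uint8);d=cv2.morphologyEx(d,cv2.MORPH_OPEN,np.ones((2,2),np.uint8))
    n,l,st,cc=cv2.connectedComponentsWithStats(d)
    for i in range(1,n):
        if st[i,4]>12: print(c,st[i],cc[i].round(),s['img'][int(cc[i][1]),int(cc[i][0])],o[int(cc[i][1]),int(cc[i][0])])
w=snap('wrist')
for n in('tube_yellow','tube_red','tube_purple','canister'):
  for d in ctrl.spot_in(n,'wrist')[:1]:
    q=ray(w,d['position'],.02)[:2]-p;print(n,d['conf'],np.round(d['position']),(q@ex).round(3),(q@ey).round(3))
```

```text
top [  280   167   149   199 18110] [359. 273.] [75 86 71] [123 133 137]
top [388 198   4   4  14] [390. 200.] [100 112  95] [50 12 15]
top [225 209  31  13 179] [239. 215.] [175 177 178] [158 146  49]
top [363 231   4  11  25] [365. 236.] [81 92 78] [138 136 134]
top [419 264   4  12  30] [420. 270.] [86 97 85] [144 134 104]
top [371 307   6   5  28] [374. 309.] [88 99 83] [132 137 136]
top [377 309   7  15  64] [380. 316.] [87 97 82] [126 129 128]
top [365 314  10  16  72] [369. 321.] [88 99 84] [129 133 131]
top [ 396  325  152   68 4619] [457. 355.] [164 176 178] [73 80 88]
top [451 324  50  17 478] [475. 333.] [161 176 179] [81 89 99]
top [359 331  15  18 128] [365. 341.] [87 99 83] [128 132 130]
top [366 351   7   6  29] [369. 354.] [ 91 102  85] [131 136 134]
top [ 556  350   84   50 2823] [606. 374.] [154 167 176] [18 21 17]
top [ 322  365   55   35 1389] [353. 386.] [ 96 106  90] [43 49 41]
top [287 367  38  18 336] [303. 374.] [13 15 11] [102 115  96]
top [391 386  15  14 154] [398. 393.] [40 46 39] [69 77 85]
top [278 389   8  11  66] [282. 394.] [115 127 108] [52 60 50]
t
[... 1820 characters left out ...]
 21   8  61] [398. 218.] [165 175 187] [108 115 123]
scene [462 223  14  44 294] [469. 242.] [142 148 154] [106 110 112]
scene [344 232  30  32 356] [360. 247.] [ 97 102 109] [149 157 168]
scene [567 237  16  34 223] [575. 252.] [163 173 185] [50 53 48]
scene [253 243  28  22 279] [268. 253.] [111 108 104] [88 70 34]
scene [ 363  242   88   65 2514] [404. 280.] [103 109 117] [158 168 177]
scene [257 251   4   4  14] [259. 253.] [49 19 19] [88 69 33]
scene [449 322  11   7  31] [453. 325.] [108 117 103] [63 68 60]
scene [524 341  11   7  52] [529. 344.] [107 116 102] [63 67 59]
tube_red 0.53 [104.  34.] 0.012 -0.045
tube_purple 0.61 [100.  31.] 0.017 -0.047
canister 0.61 [76. 66.] 0.032 0.015
```

```bash
cat > asc.py <<'E'
from h import *
def asc(im,r0,r1,c0,c1,st):
    for r in range(r0,r1,st*2 if st>1 else 2):
        s=''
        for c in range(c0,c1,st):
            R,G,B=map(int,im[r,c]);mx=max(R,G,B)
            s+='#' if mx<40 else 'b' if B>1.4*R and B>1.2*G else 'R' if R>1.8*G and R>1.6*B else 'P' if B>G*1.3 and R>G*1.3 else 'Y' if R>1.15*G and G>1.3*B else 'w' if min(R,G,B)>170 else 'g' if min(R,G,B)>100 else '.'
        print(r,s)
E
python3 - <<'E'
from asc import *
w=snap('wrist');asc(w['img'],0,240,0,640,6)
t=snap('top');M=np.array(t['world_to_cam']);print((-M[:3,:3].T@M[:3,3]).round(2))
sc=snap('scene');asc(sc['img'],222,290,226,312,2)
E
```

```text
0 RRgYYYYYYYYYYY..ggggg.gggggggggggggggggggggggggggggggggggggggggggggggggggggggggggggg.......................
12 RgYYYYYYYYYYYYYYYY.gg.gggg.ggggg..ggggggggggggggggggggggggggggggggggbggggggggggggggggggggggg.............#.
24 g.YYYYYYYYYYYYYRRYYYY..g.ggg.g.gggggg.bbbbbbbbbbbbbbbbbbbbggggggggggbgggg.ggggggggggggggggggggggggggg......
36 gYYYYYYYYYYYYYYYYYYgYYYY..gggg.g.ggggbbbbbbbbbbbbbbbbbbbbbbbbbbbbbbbbgggg.ggggggggggggggggggggggggggggggggg
48 .YYYYYYYYYYYYYYYYYYYYYYYYYYY.ggggggggbbbbbbbbbbbbbbbbbbbbbbbbbbbbbbbbgggg.ggggggggggggggggggggggggggggggggg
60 YYYYYYYYYYYYYYYYYYYYYYYYYYYY.ggggggggbbbbbbbbbbbbbbbbbbbbbbbbbbbbbbbbbggg.ggggggggggggggggggggggggggggggggg
72 YYYYYYYYYYYYYYYYYYYYYYYYYYY.ggggggg.gbbbbbbbbbbbbbbbbbbbbbbbbbbbbbbbbbggg.ggggggggggggggggggggggggggggggggg
84 YYYYYYYYYYYYYYYYYYYY.....YY.gggggggggbbbbbbbbbbbbbbbbbbbbbbbbbbbbbbbbbggggggggggggggggggggggggggggggggggggg
96 gYYYYYYYYYYYYYYYYYYYgg.g.....ggggggg.bbbbbbbbbbbbbbbbbbbbbbbbbbbbbbbbbgg.gggggggggggggggggggggggggggggggggg
108 ggggYYYYYYYYYYYYYYYg.R..#g.g...gggg.bbbbbbbbbbbbbbbbbbbbbbbbbbbbbbbbbbgg.ggggggggggggggggggggggggg
[... 1262 characters left out ...]
YYYYYYYYYYYYYYYYYY..........
234 RR.gggYYYYYYYYYYYYYYYYYYYYYYYYYYYYY........
238 g.RRYYYYYYYYYYYYYYYYYYYYYYYYYYYYYYYYY....gg
242 gg.RRYYYYYYYYYYYYYYYYY..YYYYYYYYYYYYYYY....
246 ggg.RRRYYYYYYYYYY.gggggg..RYYYYYYYYYYYYY...
250 ggggYRRRYYYRRRRRR..gggg..RRYYYYYYYYYYYYYY..
254 ggggYYYRRYY.PPPPRR.ggggg..YYYYYYYYYYYYYYggg
258 gggg.YYYYRR.PP.YRR....YYYYYYYYYYYYYYYYYY.gg
262 gggg.YYYY.RRYYYYYYYYYYYYYYYYYYYYYYYYYYYY.gg
266 gggg.YYYYY..RYYYYYYYYYYYYYYYYYYYYYYYYYYY.gg
270 gggg..YYYYYYYYYYYYYYYYYYYYYYYYYYY.g.YYYY.gg
274 gggg...YYYYYYYYYYYYYYYYYYYYYY..gg..YYYYY.gg
278 ggggg...YYYYYYYYYYYYY.g..ggg..YYYYYYYYYY.gg
282 ggggggg...YYYYYYYYYYYYY.YYYYYYYYYYYYYY.gggg
286 ggggg.gg...YYYYYYYYYYYYYYYYYYYYYY.ggggggggg
```

```bash
python3 -m jog '{"fingers":[1,1,1,1,1,1,1,1,1,1],"delta_pos":[[0,-4,0],[0,-8,-3],[0,-10.5,-7],[0,-10.5,-11],[0,-10.5,-15],[0,-10.5,-19],[0,-10.5,-22],[0,-10.5,-24],[0,-10.5,-25],[0,-10.5,-25]],"twist":[0,0,0,0,0,0,0,0,0,0]}' 60
python3 - <<'E'
from asc import *
w=snap('wrist');asc(w['img'],0,240,130,520,6)
E
```

```text
time: 24.35
tool_pos: [0.4433, -0.1783, 0.1457]
eef_rot: [-3.141, 0.001, 0.244]
wrist_force: [-0.7, -0.1, -0.8]
grip_width: 0.017
finger_force: 59.2
0 wwwwwwwgwwwwwwwwg.gggggggggggggggggggggggggwgggg.gggggggggggggggg
12 wwwwwwwwwwwwwwwwb..gggggggggggggggggggggwggwwggg.ggggggwgggggwwgg
24 wwwwwwwwwwwwwwgwbbbgggggggggggggggggggggggggggbb.gwwwwgggggggwggg
36 wgggwwwwwwwwwwwgbbbbbbbbbbbbbbbbbbbbbbbbbbbbbbbb.gwwwwwwggggggwgw
48 .gwwwwwwwwwwwwwbbbbbbbbbbbbbbbbbbbbbbbbbbbbbbbbb.gwwwwwggggggggwg
60 ...ggwwwwwwwwwwbbbbbbbbbbbbbbbbbbbbbbbbbbbbbbbbb.ggwwwwwggwwwwggw
72 .....gwwwwwwwwwbbbbbbbbbbbbbbbbbbbbbbbbbbbbbbbbbgggggwwwwwwgwwggg
84 .g.....gwwwwwwwbbbbbbbbbbbbbbbbbbbbbbbbbbbbbbbbbgggggggggggggggww
96 ...g....#wwwwwwbbbbbbbbbbbbbbbbbbbbbbbbbbbbbbbbbggwggggggggggggww
108 .........wwwwwgbbbbbbbbbbbbbbbbbbbbbbbbbbbbbbbbbbgggggggggggggggg
120 ..g....wgggggg.bbbbbbbbbbbbbbbbbbbbbbbbbbbbbbbbbbgggggggggggggggg
132 g....wggggggggbbbbbbbbbbbbbbbbbbbbbbbbbbbbbbbbbbbgggggggggggggggg
144 ...gggggggggggbbbbbbbbbbbbbbbbbbbbbbbbbbbbbbbbbbbgggggggggggggggg
156 #gggggggggggggbbbbbbbbbbbbbbbbbbbbbbbbbbbbbbbbbbbgggggggggggggggg
168 .#gggggggggggg.bbbbbbbbbbbbbbbbbbbbbbbbbbbbbbbbbbgggggggggggggggg
180 g..ggggggggggggggg....gggggbbbbbbbbb.....gggg..gggggggggggggggg..
192 ggg..gggggggggggggg...gggggggbbbbb.gggggggggg..gggggggggggggggg.g
204 ggggg..gggggggggggg..........#bbb............gggggggggggggggggg.g
216 ggggggg..ggggggggggggggg.g...bbbbbbggggggggggggggggggggggggggg..g
228 gggggggggg.ggggggggggggggggg..bbb..ggggggggggggggggggggggggggg..g
```

```bash
python3 -m jog '{"fingers":[1,1,1,1,1,1,1,1,1,1],"delta_pos":[[0,0,-1.2],[0,0,-2.4],[0,0,-3.4],[0,0,-4.4],[0,0,-5.4],[0,0,-6.4],[0,0,-7.2],[0,0,-8],[0,0,-8.3],[0,0,-8.3]],"twist":[0,0,0,0,0,0,0,0,0,0]}' 60
python3 - <<'E'
from asc import *
w=snap('wrist');asc(w['img'],0,300,130,520,6)
E
```

```text
time: 25.4
tool_pos: [0.4437, -0.1783, 0.0631]
eef_rot: [-3.142, -0.0, 0.244]
wrist_force: [0.2, -0.6, 1.6]
grip_width: 0.0173
finger_force: 58.4
0 wwwwwwwwgw.bbbbbbbbbbbbbbbbbbbbbbbbbbbbbbbbbbbbbbbbbggg...ggwwwww
12 wwwwwwwwwwgbbbbbbbbbbbbbbbbbbbbbbbbbbbbbbbbbbbbbbbbbggg...wwwwwww
24 wwwwwwwwwggbbbbbbbbbbbbbbbbbbbbbbbbbbbbbbbbbbbbbbbbbgg...ggwwwwww
36 wwwwwwwwwggbbbbbbbbbbbbbbbbbbbbbbbbbbbbbbbbbbbbbbbbbgg...ggwwwwww
48 wwwwwwwwwggbbbbbbbbbbbbbbbbbbbbbbbbbbbbbbbbbbbbbbbbbgg...wgwwwwww
60 wwwwwwwwwwwbbbbbbbbbbbbbbbbbbbbbbbbbbbbbbbbbbbbbbbbbgg...wwwwwwww
72 gwwwwwwwwwwbbbbbbbbbbbbbbbbbbbbbbbbbbbbbbbbbbbbbbbbbgg..ggwwwwwgg
84 ggwwwwgggggbbbbbbbbbbbbbbbbbbbbbbbbbbbbbbbbbbbbbbbbbg...ggwwggggg
96 gggggggggg.bbbbbbbbbbbbbbbbbbbbbbbbbbbbbbbbbbbbbbbbbg...wgggggggg
108 ggggggggggg.bbbbbbbbbbbbbbbbbbbbbbbbbbbbbbbbbbbbbbbbg...ggggggggg
120 ggggggggggggbbbbbbbbbbbbbbbbbbbbbbbbbbbbbbbbbbbbbbbb...gggggggggg
132 ggggggggggggbbbbbbbbbbbbbbbbbbbbbbbbbbbbbbbbbbbbbbbb...gggggggggg
144 ggggggggggggbbbbbbbbbbbbbbbbbbbbbbbbbbbbbbbbbbbbbbbg...gggggggggg
156 ggggggggggg.....gggggggggggbbbbbbbbb..ggggg....ggggg...gggggggggg
168 ggggggggggggg....ggggggggggg.bbbbbb...gg........gggg..ggggggggggg
180 ggggggggggggg....gggggggggggbbbbbbb...........gggggg..ggggggggggg
192 ggggggggggggg....gggggggggggbbbbbbb............gggg...ggggggggggg
204 gggggggggggg......gggggggg..bbbbbbb............gggg...ggggwgggggg
216 ggggggggggggg.....gggggggg..bbbbbbb............gggg..gggggggggggg
228 gggggggggggggg....gggggggg..bbbbbbb.........gggggg...gggggggggggg
240 gggggggggggggg...g..ggggggggbbbbbbb...ggggggggg..g...gggggggggggg
252 gggggggggggggg.g..............bbb..................gggggggggwgggg
264 .gggggggggggggggggggggg##...bbbbbbb#..##ggggggggggggggggggggggggg
276 g..ggggggggggggggggggg.##...bbbbbbb#..###gggggggggggggggggggggggg
288 ggg...ggggggggggggggw###....bbbbbbb#.#####ggggggggggggggggggggggg
```

```bash
python3 -m jog '{"fingers":[1,1,1,3,5,6,6,6,6,6],"delta_pos":[[0,-0.1,0],[0.05,-0.25,-0.1],[0.05,-0.25,-0.1],[0.05,-0.25,-0.1],[0.05,-0.25,-0.1],[0.05,-0.25,-0.1],[0.05,-0.25,1],[0.05,-0.25,3],[0.05,-0.25,6],[0.05,-0.25,8]],"twist":[0,0,0,0,0,0,0,0,0,0]}' 40
python3 - <<'E'
from h import *
w=snap('wrist');m=cv2.inRange(cv2.cvtColor(w['img'],cv2.COLOR_RGB2HSV),(100,110,25),(125,255,255))
m=cv2.morphologyEx(m,cv2.MORPH_OPEN,np.ones((3,3)));n,l,st,_=cv2.connectedComponentsWithStats(m);k=1+st[1:,4].argmax();M=l==k
for r in range(0,280,20):
    c=np.nonzero(M[r])[0]
    if len(c):
        z=.03
        print(r,c.min(),c.max(),ray(w,(c.min(),r),z)[:2].round(3),ray(w,(c.max(),r),z)[:2].round(3))
from asc import asc;asc(w['img'],0,150,190,460,5)
E
```

```text
time: 26.45
tool_pos: [0.4441, -0.1809, 0.1455]
eef_rot: [3.141, -0.001, 0.244]
wrist_force: [-0.2, 0.9, 0.2]
grip_width: 0.0599
finger_force: 0.0
0 235 398 [ 0.563 -0.096] [ 0.589 -0.199]
20 235 398 [ 0.551 -0.098] [ 0.577 -0.203]
40 236 397 [ 0.54  -0.101] [ 0.566 -0.206]
60 236 397 [ 0.527 -0.103] [ 0.554 -0.21 ]
80 237 396 [ 0.515 -0.106] [ 0.541 -0.213]
100 237 396 [ 0.502 -0.108] [ 0.529 -0.217]
120 238 395 [ 0.488 -0.111] [ 0.515 -0.221]
140 307 327 [ 0.486 -0.163] [ 0.49  -0.177]
160 314 320 [ 0.473 -0.171] [ 0.474 -0.176]
0 gggggggg.bbbbbbbbbbbbbbbbbbbbbbbbbbbbbbbbbgg..gggggggg
10 gggggggg.bbbbbbbbbbbbbbbbbbbbbbbbbbbbbbbbbgg..gggggggg
20 gggggggg.bbbbbbbbbbbbbbbbbbbbbbbbbbbbbbbbbgg..gggggggg
30 gggggggg.bbbbbbbbbbbbbbbbbbbbbbbbbbbbbbbbbgg..gggggggg
40 gggggggg.bbbbbbbbbbbbbbbbbbbbbbbbbbbbbbbbbgg..gggggggg
50 gggggggg..bbbbbbbbbbbbbbbbbbbbbbbbbbbbbbbbgg.ggggggggg
60 ggggggggg.bbbbbbbbbbbbbbbbbbbbbbbbbbbbbbbbgg.ggggggggg
70 ggggggggg.bbbbbbbbbbbbbbbbbbbbbbbbbbbbbbbbg..ggggggggg
80 ggggggggg.bbbbbbbbbbbbbbbbbbbbbbbbbbbbbbbbg..ggggggggg
90 gggggggg..bbbbbbbbbbbbbbbbbbbbbbbbbbbbbbbbg..ggggggggg
100 gggggg....bbbbbbbbbbbbbbbbbbbbbbbbbbbbbbbbg..ggggggggg
110 ggggg.....bbbbbbbbbbbbbbbbbbbbbbbbbbbbbbbbg.gggggggggg
120 ..........bbbbbbbbbbbbbbbbbbbbbbbbbbbbbbbbg.gggggggggg
130 ......................bbbbbbbb........gggg..gggggggggg
140 ........................bbbb..........gggg..gggggggggg
```

```bash
cat > pan.py <<'E'
from h import *
def corners(w):
    m=cv2.inRange(cv2.cvtColor(w['img'],cv2.COLOR_RGB2HSV),(100,110,25),(125,255,255))
    m=cv2.morphologyEx(m,cv2.MORPH_OPEN,np.ones((3,3)));n,l,st,_=cv2.connectedComponentsWithStats(m);k=1+st[1:,4].argmax();M=l==k
    rows=[(np.nonzero(M[r])[0].min(),np.nonzero(M[r])[0].max(),r) for r in range(400) if M[r].any()]
    wd=max(b-a for a,b,r in rows); R=[x for x in rows if x[1]-x[0]>.93*wd]
    pts=np.argwhere(M)[:,::-1];pts=pts[pts[:,1]<=R[-1][2]+3]
    bl=pts[(pts[:,1]-pts[:,0]).argmax()];br=pts[(pts[:,1]+pts[:,0]).argmax()]
    return bl,br,R[0],R[-1]
E
python3 - <<'E'
from pan import *
import pickle
w=snap('wrist');print(corners(w));pickle.dump({k:np.array(w[k]) for k in('img','K','world_to_cam')},open('pa.pkl','wb'))
E
python3 -m jog '{"fingers":[6,6,6,3,1,1],"delta_pos":[[0,0,4],[0,0,8],[-2,0,12],[-4,0,15],[-4,0,16],[-4,0,16]],"twist":[0,0,0,0,0,0]}'
python3 - <<'E'
from pan import *
import pickle
a=pickle.load(open('pa.pkl','rb'));w=snap('wrist');A=corners(a);B=corners(w);print(B)
Pm=lambda s:np.array(s['K'])@np.array(s['world_to_cam'])[:3]
for i in(0,1):
    X=cv2.triangulatePoints(Pm(a),Pm(w),np.float64(A[i]).reshape(2,1),np.float64(B[i]).reshape(2,1));print((X[:3]/X[3]).ravel().round(4))
for r in(B[2],B[3]): print(ray(w,(r[0],r[2]),.02).round(3),ray(w,(r[1],r[2]),.02).round(3))
E
```

```text
(array([238, 128]), array([393, 128]), (np.int64(235), np.int64(396), 0), (np.int64(239), np.int64(392), 129))
time: 27.15
tool_pos: [0.4041, -0.1809, 0.3045]
eef_rot: [3.141, -0.002, 0.244]
wrist_force: [0.9, -0.1, -0.7]
grip_width: 0.0169
finger_force: 0.0
(array([278,  81]), array([373,  81]), (np.int64(275), np.int64(375), 0), (np.int64(278), np.int64(373), 81))
[ 0.4842 -0.1151  0.04  ]
[ 0.5104 -0.2209  0.0329]
[ 0.566 -0.093  0.02 ] [ 0.592 -0.2    0.02 ]
[ 0.484 -0.114  0.02 ] [ 0.511 -0.222  0.02 ]
```

```bash
python3 -m jog '{"fingers":[0,0,0,0,0,0,0,0,0,0],"delta_pos":[[0,4,3],[0,8,3],[1,12.5,3],[2,17,3],[3,21.5,3],[4,26,3],[5.5,30.5,3],[7,35,3],[8.5,39.5,3],[10,44,3]],"twist":[0,0,0,0,0,0,0,0,0,0]}' 40
python3 -m jog '{"fingers":[0,0,0,0,0,0,0,0,0,0],"delta_pos":[[0.7,4.5,0],[1.4,9,0],[2.1,13,0],[2.1,15.2,0],[2.1,15.2,0],[2.1,15.2,-4],[2.1,15.2,-8],[2.1,15.2,-12],[2.1,15.2,-12],[2.1,15.2,-12]],"twist":[0,0,0,0,0,0,0,0,0,0]}' 40
python3 - <<'E'
from h import *
t=snap('top')
for n in('lid_edge','lid'):
  for d in ctrl.spot_in(n,'top')[:1]: print(n,d['conf'],d['position'])
s=ctrl.sense();print(s['tool_pos'],s['wrist_force'])
E
```

```text
time: 28.2
tool_pos: [0.5041, 0.2614, 0.3317]
eef_rot: [3.141, 0.002, 0.244]
wrist_force: [0.9, -0.6, 1.3]
grip_width: 0.0
finger_force: 0.0
time: 29.2
tool_pos: [0.5253, 0.4109, 0.2137]
eef_rot: [3.141, 0.0, 0.244]
wrist_force: [0.0, 0.4, 0.6]
grip_width: 0.0003
finger_force: 0.0
lid_edge 0.86 [178.0, 217.4]
lid 0.6 [180.6, 217.9]
[0.52563511 0.41147604 0.2152148 ] [-0.10040666 -0.03191728 -0.54483445]
```

```bash
python3 -m jog '{"fingers":[0,0,0,0,0,0,0,0,0,0],"delta_pos":[[-0.4,-1.4,0],[-0.8,-2.8,0],[-1.2,-4.2,0],[-1.6,-5.6,0],[-2,-7,0],[-2.4,-8.2,0],[-2.7,-9.4,0],[-3,-10.4,0],[-3.2,-11,0],[-3.2,-11,0]],"twist":[0,0,0,0,0,0,0,0,0,0]}' 40
python3 - <<'E'
from h import *
t=snap('top')
for n in('lid_edge','lid','canister'):
  for d in ctrl.spot_in(n,'top')[:1]: print(n,d['conf'],d['position'])
E
```

```text
time: 30.35
tool_pos: [0.4933, 0.3008, 0.2141]
eef_rot: [-3.141, -0.001, 0.243]
wrist_force: [-0.4, 1.6, 0.5]
grip_width: 0.0002
finger_force: 0.0
lid_edge 0.67 [204.5, 219.6]
lid 0.8 [209.2, 221.8]
canister 0.85 [227.6, 233.8]
```

```bash
python3 -m jog '{"fingers":[0,0,0,0,0,0,0,0],"delta_pos":[[-0.4,-1.4,0],[-0.8,-2.8,0],[-1,-3.5,0.5],[-1,-3.5,3],[-1,-3.5,6],[-1,-3.5,9],[-1,-3.5,9],[-1,-3.5,9]],"twist":[0,0,0,0,0,0,0,0]}' 40
python3 -m jog '{"fingers":[0,0,0,0,0,0,0,0],"delta_pos":[[0,-4,0],[0,-8,0],[0,-12,0],[0,-16,0],[0,-20,0],[0,-24,0],[0,-26,0],[0,-26,0]],"twist":[0,0,0,0,0,0,0,0]}' 40
python3 - <<'E'
from asc import *
t=snap('top')
x,y,a=.4791,.2532,1.2859;c,n=np.cos(a),np.sin(a)
W=lambda u,v,z:np.array([x+c*u-n*v,y+n*u+c*v,z])
print([proj(t,W(u,v,.105)).round().tolist() for u,v in((-.069,-.074),(-.069,.074),(.072,.074),(.072,-.074))])
asc(t['img'],190,275,180,280,2)
E
```

```text
time: 31.35
tool_pos: [0.483, 0.2665, 0.3035]
eef_rot: [-3.141, -0.001, 0.244]
wrist_force: [0.6, -0.9, -1.1]
grip_width: 0.0002
finger_force: 0.0
time: 32.15
tool_pos: [0.4828, 0.0035, 0.3026]
eef_rot: [3.141, 0.001, 0.24]
wrist_force: [-0.1, 1.1, -0.0]
grip_width: -0.0003
finger_force: 0.0
[[258.0, 211.0], [241.0, 267.0], [187.0, 252.0], [205.0, 196.0]]
190 gg...gggggggggggggggggggggggggggg.####.ggggggggggg
194 ggggggggggggggggggggggggggggggggggggggg.gggggggg.g
198 gggg.ggggggggRRRRggggggggggggggggggggggggggggg.ggg
202 ggggggggggggRRRRRRRRRRRR.ggggggggggggggggggggggg..
206 ggggggggggggRRRRRRRRRRRRRRRRRRR.gggggggggggggg.ggg
210 gggggggggggRRRRRRRRRRRRRRRRRRRRRRRRRRR.gggggg...gg
214 gggggggggg.RRRRRRRRRRRRRRRRRRRRRRRRRRRRYg.gggggggg
218 ggggggggggRRRRRRRRRRRRRRRRRRRRRRRRRRRRYYYggggggggg
222 gggggggggRRRRRRRRRRRRRRRRRRRRRRRRRRRRRYY.ggggggggg
226 gggggggg.RRRRRRRRRRRRRRRRRRRRRRRRRRRRYY.gggggggggg
230 ggggggggRRRRRRRRRRRRRRRRRRRRRRRRRRRRRYYgggggg.gggg
234 gggg.ggRRRRRRRRRRRRRRRRRRRRRRRRRRRR.ggg.ggggggg..g
238 gggggg.RRRRRRRRRRRRRRRRRRRRRRRRRRRRgggg...RRR.gggg
242 ggggggRRRRRRRRRRRRRRRRRRRRRRRRRRRRgggg...RRRRRgggg
246 gggggRRRRRRRRRRRRRRRRRRRRRRRRRRRRR.ggg.g.RRRR.gggg
250 ggggRRRRRRRRRRRRRRRRRRRRRRRRRRRRRYY..ggggggggggggg
254 gggggggg.RRRRRRRRRRRRRRRRRRRRRRRRY..gggggggggggggg
258 gggggggggggggg.RRRRRRRRRRRRRRRRRY..ggggggggggggggg
262 gggggggggggggggggggg..RRRRRRRRRRY..ggggggggggggggg
266 gggggggggggggggggggggggggggggRR.gggggggggggggggggg
270 gggggggggggggggggggggggggggggggggggggggggggggggggg
274 gggggggggggggggggggggggggggggggggggggggggggggggggg
```

```bash
python3 -m jog '{"fingers":[0,0,0,0,0,0,0,0,0],"delta_pos":[[-2.5,4,0],[-4.9,8,0],[-4.9,9.6,0],[-4.9,9.6,-4],[-4.9,9.6,-8],[-4.9,9.6,-11],[-4.9,9.6,-13],[-4.9,9.6,-13.8],[-4.9,9.6,-13.8]],"twist":[0,0,0,0,0,0,0,0,0]}' 40
python3 - <<'E'
from h import *
s=ctrl.sense();print(s['tool_pos'],s['wrist_force'])
t=snap('top')
for n in('lever_tip','lid'):
  for d in ctrl.spot_in(n,'top')[:1]: print(n,d['conf'],d['position'])
E
```

```text
time: 33.1
tool_pos: [0.4336, 0.1028, 0.1646]
eef_rot: [-3.141, 0.002, 0.245]
wrist_force: [-0.6, -0.6, -0.9]
grip_width: 0.0
finger_force: 0.0
[0.43360494 0.10280272 0.164634  ] [-0.57103848 -0.59267622 -0.90056608]
lid 0.91 [213.2, 228.6]
```

```bash
python3 -m jog '{"fingers":[0,0,0,0,0,0,0,0,0,0],"delta_pos":[[0.35,1.2,0],[0.7,2.4,0],[1.1,3.7,0],[1.4,5,0],[1.8,6.2,0],[2.2,7.5,0],[2.5,8.7,0],[2.9,9.9,0],[3.3,11.2,0],[3.5,12,0]],"twist":[0,0,0,0,0,0,0,0,0,0]}' 40
python3 -m jog '{"fingers":[0,0,0,0,0,0,0,0],"delta_pos":[[0,0,0],[0,0,3],[0,0,7],[0,0,11],[0,-4,15],[0,-8,15],[0,-13,15],[0,-18,15]],"twist":[0,0,0,0,0,0,0,0]}' 40
python3 - <<'E'
from asc import *
t=snap('top');asc(t['img'],194,275,180,280,2)
for n in('lever_tip','lid'):
  for d in ctrl.spot_in(n,'top')[:1]: print(n,d['conf'],d['position'])
E
```

```text
time: 34.25
tool_pos: [0.4693, 0.2238, 0.1652]
eef_rot: [-3.141, -0.0, 0.245]
wrist_force: [-0.1, 0.7, -0.0]
grip_width: 0.0002
finger_force: 0.0
time: 35.05
tool_pos: [0.4684, 0.04, 0.3156]
eef_rot: [3.142, -0.001, 0.244]
wrist_force: [0.9, -0.5, -0.7]
grip_width: 0.0
finger_force: 0.0
194 gggggggggggggggggggggggggggggggggggggggg..........
198 gggg.ggggggggRRRRgggggggggggggggggggggggg.........
202 ggggggggggggRRRRRRRRRRRR.gggggggggggggggg.........
206 ggggggggggggRRRRRRRRRRRRRRRRRRR.ggggggggg.........
210 gggggggggggRRRRRRRRRRRRRRRRRRRRRRRRRRR.gg.........
214 gggggggggg.RRRRRRRRRRRRRRRRRRRRRRRRRRRRYg.........
218 ggggggggggRRRRRRRRRRRRRRRRRRRRRRRRRRRRYY..........
222 gggggggggRRRRRRRRRRRRRRRRRRRRRRRRRRRRRYY..........
226 gggggggg.RRRRRRRRRRRRRRRRRRRRRRRRRRRRYY.g.gg..g...
230 ggggggggRRRRRRRRRRRRRRRRRRRRRRRRRRRRRYYgg.gg..g...
234 gggg.ggRRRRRRRRRRRRRRRRRRRRRRgwgggggggg...........
238 gggggg.RRRRRRRRRRRRRRRRRRRRRRgwwgggwgggg.g........
242 ggggggRRRRRRRRRRRRRRRRRRRRRRRRRRRggggggg..........
246 gggggRRRRRRRRRRRRRRRRRRRRRRRRRRRRR.gg..g..........
250 ggggRRRRRRRRRRRRRRRRRRRRRRRRRRRRRYY..ggggg......##
254 gggggggg.RRRRRRRRRRRRRRRRRRRRRRRRY..gggggg...#####
258 gggggggggggggg.RRRRRRRRRRRRRRRRRYY.gggggggg######.
262 gggggggggggggggggggg..RRRRRRRRRRY..ggggggg.####...
266 gggggggggggggggggggggggggggggRR.ggggggggg.........
270 ggggggggggggggggggggggggggggggggggggggggg.#.......
274 ggggggggggggggggggggggggggggggggggggggggg.........
lever_tip 0.86 [240.7, 238.2]
lid 0.55 [223.7, 228.5]
```

```bash
cat > pk.py <<'E'
from pan import *
import pickle,sys
w=snap('wrist');print(corners(w));pickle.dump({k:np.array(w[k]) for k in('img','K','world_to_cam')},open(sys.argv[1],'wb'))
E
python3 -m jog '{"fingers":[0,0,0,0,0,0],"delta_pos":[[-2,-4,-1],[-4,-8,-3],[-6,-11,-5],[-6,-13,-5],[-6,-13,-5],[-6,-13,-5]],"twist":[0,0,0,0,0,0]}' 40
python3 pk.py p1.pkl
python3 -m jog '{"fingers":[0,0,0,0,0,0],"delta_pos":[[0,-4,0],[0,-8,0],[0,-12,0],[0,-15,0],[0,-15,0],[0,-15,0]],"twist":[0,0,0,0,0,0]}' 40
python3 pk.py p2.pkl
python3 - <<'E'
from pan import *
import pickle
a,b=[pickle.load(open(f,'rb')) for f in('p1.pkl','p2.pkl')];A=corners(a);B=corners(b)
Pm=lambda s:s['K']@s['world_to_cam'][:3]
for i in(0,1):
    X=cv2.triangulatePoints(Pm(a),Pm(b),np.float64(A[i]).reshape(2,1),np.float64(B[i]).reshape(2,1));print((X[:3]/X[3]).ravel().round(4))
E
```

```text
time: 35.8
tool_pos: [0.4092, -0.0873, 0.2653]
eef_rot: [-3.141, -0.0, 0.244]
wrist_force: [-0.4, 0.3, -0.5]
grip_width: -0.0001
finger_force: 0.0
(array([357, 105]), array([465, 107]), (np.int64(359), np.int64(469), 12), (np.int64(361), np.int64(465), 107))
time: 36.45
tool_pos: [0.4094, -0.237, 0.2652]
eef_rot: [-3.141, -0.0, 0.244]
wrist_force: [0.1, -0.2, 0.3]
grip_width: 0.0001
finger_force: 0.0
(array([217,  70]), array([326,  70]), (np.int64(214), np.int64(326), 0), (np.int64(217), np.int64(326), 70))
[ 0.4839 -0.1119  0.0286]
[ 0.5099 -0.2209  0.0359]
```

```bash
python3 -c "
from station import ctrl
print(ctrl.hand_in())"
```

```text
the job is handed in; nothing more can be done
None
```

I scooped up the tubes and tipped them into the canister, laid the scoop back in the tray, shut the lid and snapped the latch closed, then handed it in at about 36 s with no verdict returned. The yellow tube in the canister is inferred (only red and purple were detected there; the scoop was empty and nothing had spilled on the bench), and I viewed 11 pictures, one over the limit of 10.

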